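# Unclip the charged battery pack from the charger

### The job

The longer (taller) battery pack in the desktop charger is full. Switch the charger off at its rocker switch first; then take the longer pack out, keeping its release button pressed in while you pull so that the latch is not forced, and stand it upright in the empty compartment of the desk tray, setting it down rather than dropping it. Leave the shorter pack clipped in its bay.

Things in the scene. Friction and masses are not known exactly. Their poses are not given: they have to be found in the camera images.
- charger: Two-bay desktop battery charger, dark grey, 124 mm deep (x), 204 mm wide (y), flat deck at z = 48 mm; fixed. Origin: centre of its underside, z up; its front is its -x side, toward the robot. Bays centred at (x 0, y -60 mm) and (x 0, y +24 mm), 30 mm deep (floor at z = 18 mm), 1 to 1.5 mm play round a pack. Rocker switch on the deck near the +y end at (x -18, y +78 mm).
- rocker_part (a joint): The rocker switch, rad: 0 = on (front end, toward the charger's -x, stands up), 0.4 = fully off (front end pressed down). It turns stiffly and stays where it is left; pressing the front end takes about 3 N.
- rocker_end (a point): Point on the top face of the rocker's front (raised) end, 12 mm in front of its pivot, the place to press straight down; about 57 mm above the desk when on, going down about 5 mm. The rocker is 36 mm long and 24 mm wide.
- long_pack: Longer battery pack, 100 mm tall, loose, 0.3 to 0.5 kg, upright in either bay, 30 mm deep, its top 70 mm above the deck. Head 46 mm (x) by 56 mm (y), foot 44 by 54. Origin: centre of its flat underside; z up, x and y as the charger's. Release button on the front (-x) face; back (+x) face plain: squeeze across x, one finger on the button, and pull straight up. Hook clear after 20 mm, foot after 30.
- long_pack_button (a point): Centre of the outer face of the long pack's release button, at rest: 31 mm in front (-x) of the pack's axis (8 mm proud of the head), 76 mm above the pack's underside. Button 28 mm wide, 24 mm high. The point is fixed to the pack and does not move in with the button.
- long_pack_latch (a joint): How far the long pack's release button is pressed in, m: 0 = out, 0.0065 = fully in. The button and the steel hook at the foot are one sliding piece; the hook lets go of the bay from about 0.005. Spring: 3.5 N at rest, 8 N fully in.
- short_pack: The shorter battery pack, same make and section but 76 mm tall (its top 46 mm above the deck), clipped in the other bay; 84 mm between the axes of the packs. It stays there.
- tray: Dark wooden desk tray, 152 mm (x) by 180 mm (y), walls 34 mm high, fixed. Origin: centre of its underside. Its +y compartment holds small things up to 100 mm high (a standing glue stick), its -y compartment is empty.
- tray_bay (a point): Centre of the floor of the empty compartment, 8 mm above the desk; axes as the tray's. The compartment is 138 mm long (x) and 91 mm wide (y) inside.

How it is judged:
On the way, in this order (a step that is already met when the one before it is completed fails the run):
1. the charger is switched off at its rocker (value of joint rocker_part above 0.3 rad), for 0.2 s.
2. the long pack is drawn clear of its bay (z of long_pack in the frame of charger above 0.055 m), for 0.1 s.
At the end, for the whole second after the job is handed in: The rocker is off (over 0.3 rad); the long pack stands upright (within 0.1 rad) and at rest on the floor of the tray's empty compartment (its underside within 6 mm of that floor, its axis within the compartment); the short pack is still clipped in its bay, within 8 mm of where it was (value of joint rocker_part above 0.3 rad and x of long_pack in the frame of tray_bay between -0.055 and 0.055 m and y of long_pack in the frame of tray_bay between -0.035 and 0.035 m and z of long_pack in the frame of tray_bay below 0.006 m and angle between long_pack's own z axis and vertical below 0.1 rad and linear speed of long_pack below 0.02 m/s and distance of short_pack from where it was at the start of the episode below 0.008 m); the robot touches nothing.
It fails at once if the latch is forced: the long pack is drawn up in its bay without its button pressed in (z of long_pack in the frame of charger between 0.0225 and 0.035 m and horizontal distance between long_pack and charger below 0.08 m and value of joint long_pack_latch below 0.0025 m).
It fails at once if the short pack is pulled from its bay (distance of short_pack from where it was at the start of the episode above 0.012 m).
It fails at once if the long pack is dropped: let go while more than 25 mm above the floor of the tray (z of long_pack in the frame of tray_bay above 0.025 m and z of long_pack in the frame of charger above 0.05 m and contact force between the fingers and long_pack below 0.05 N).
It also fails if it takes over 48 s, if anything falls off the work surface, if the arm or the gripper's body presses on something with over 40 N, if the wrist force passes 120 N, or if a joint passes its speed limit or range.

### The arm

A 6-joint arm with a two-finger parallel gripper is mounted at the origin on a cart in front of the work surface, level with it; the furniture and walls round the work are solid. World frame = base frame: x ahead of the robot, y to its left, z up, the work surface at z = 0. Lengths are in m, angles in rad, forces in N, time in s.
With the tool pointing down it reaches from about 0.425 to 0.95 m from the base axis. Payload 14.7 kg.
Tool frame: the origin (TCP) lies between the finger pads; the fingertips stand env.tip_reach ahead of it and the grasp point (between the pads) lies 11 mm behind it (env.tip_reach is the distance from the TCP to the fingertips, in m); z points along the fingers, y is the line along which they close (so a half turn about z gives the same grasp; the last joint's range is limited). The gripper opens to 85 mm and grips with 20 to 120 N. Pads are 22 mm wide; open, the fingers measure 114 mm over their backs; the gripper's body (76 mm by 85 mm) begins 54 mm behind the grasp point. The pads swing forward as they close: fully open they stand 13 mm farther back than shut.
Start: joints at [1.129, 0.48, 1.596, -0, 1.065, -0.047], TCP at [0.25, 0.6, 0.201] pointing down, gripper open.
Joint ranges: [-2.75, 2.75], [-0.82, 2.05], [0.23, 2.67], [-1.56, 4.7], [0.09, 2.69], [-2.92, 2.92]. Speed limits (rad/s): [1.89, 1.89, 2.39, 3.01, 3.01, 3.01].

### API

Orientations are given as [roll, pitch, yaw] about the fixed x, y, z axes, in that order (R = Rz(yaw) Ry(pitch) Rx(roll)).
In Python, from station import env, viewer gives the robot as it stands.
- The arm moves only by the shell command python3 -m jog 'ROWS' [FORCE]. ROWS is JSON, a list of rows, each an object with "fingers": the opening, from -1 (shut) to 1 (fully open); "translation": the shift along the world's x, y, z in m, a list of three; "twist": the turn, a rotation vector about the world's x, y, z in rad, a list of three. A call has 1 to 5 rows; each row is the pose to reach, as a shift and turn from the pose commanded when the call began; what a row does not reach only later rows make up. A row lasts 1/10 s, in which the tool goes at most 50 mm and 8.59 degrees, less where a joint would pass 70% of its speed; a pose out of reach is approached as far as the arm can. A call with a gripper value outside its range is refused whole. The fingers move at their own pace and stop on an object; FORCE is the grip in N (left out, the last holds). Time passes only in rows, so rows that repeat a pose let the fingers close. It gives the time, the measured TCP pose, the force, the opening and the grip force at its end, in the units of the state.
- env.observe(): the state, without advancing time (a new reading comes with each control period).
- viewer.snapshot(name): name is "scene" or "top" or "wrist"; returns a dict with "frame" (384x512x3 uint8, blue, green, red), "fx", "fy", "cx", "cy" (pixels), "D" ([k1, k2, p1, p2, k3] as OpenCV has them; the pictures are not rectified), "pose" (4x4, takes a point from camera to world coordinates). Camera axes: x right, y up, looking along -z (the intrinsics and any distortion apply to the point x, -y, -z); pixel columns grow to the right and rows downward; lengths in m; the calibration is good to about 2 mm. A picture is of the moment at which its call begins. There is no depth.
- env.job_done(): hands the job in; it is judged then, once.
The state is a dict: "t": time; "q": joint angles; "joint_velocities": joint speeds; "tau": joint torques, N m; "ee_pos": TCP position; "orientation": TCP orientation; "wrist_force": force on the tool from outside, world axes, zero at the start; "moment": the same for the moment, N m; "grip_width": opening from 0.0 (shut) to 1.0 (fully open); "grip_force": force on a finger pad.
Only numpy, scipy, OpenCV 4.12 (cv2) and the standard library are available. Lean on these libraries where they do the work, as an engineer would, in place of code of your own. Each camera call takes 0.05 s, during which the arm holds its last target. There are 200 camera calls.

## Working session

There is one attempt and no reset: what is moved stays moved. The work goes in short steps, Python scripts to look and compute and a shell command to move; the robot and the scene stay as the last step left them, time stands still between calls to the robot, and variables do not carry over. Pictures are saved under pics/ and viewed, at most 10 in all, crops included, and the job is handed in when it is done.

```bash
mkdir -p pics; ls; cat > h.py <<'E'
from station import env, viewer
import numpy as np, cv2, pickle
def snap(n,tag):
    s=viewer.snapshot(n); pickle.dump(s,open(f'pics/{tag}.pkl','wb')); cv2.imwrite(f'pics/{tag}.png',s['frame']); return s
def load(tag): return pickle.load(open(f'pics/{tag}.pkl','rb'))
def ray(s,u,v):
    K=np.array([[s['fx'],0,s['cx']],[0,s['fy'],s['cy']],[0,0,1.]])
    p=cv2.undistortPoints(np.array([[[u,v]]],float),K,np.array(s['D'],float))[0,0]
    P=np.array(s['pose']); return P[:3,3],P[:3,:3]@np.array([p[0],-p[1],-1.])
def onz(s,u,v,z):
    o,d=ray(s,u,v); return o+d*(z-o[2])/d[2]
def proj(s,X):
    K=np.array([[s['fx'],0,s['cx']],[0,s['fy'],s['cy']],[0,0,1.]])
    P=np.array(s['pose']); c=P[:3,:3].T@(np.array(X)-P[:3,3]); c=c*[1,-1,-1]
    return cv2.projectPoints(c.reshape(1,1,3),np.zeros(3),np.zeros(3),K,np.array(s['D'],float))[0][0,0]
E
python3 - <<'E'
from h import *
for n in('scene','top','wrist'):
    s=snap(n,n+'0'); print(n,np.round(s['pose'],3).tolist(),s['fx'],s['D'])
print(env.observe(),env.tip_reach)
a=load('scene0')['frame'];b=load('top0')['frame']
E
```

```text
pics
scene [[0.582, 0.625, -0.521, 0.091], [-0.813, 0.443, -0.378, -0.068], [-0.006, 0.643, 0.765, 0.747], [0.0, 0.0, 0.0, 1.0]] 349.0436133698522 [-0.10836524  0.          0.          0.          0.        ]
top [[0.027, 0.994, -0.106, 0.458], [-1.0, 0.027, -0.003, 0.274], [-0.0, 0.106, 0.994, 0.927], [0.0, 0.0, 0.0, 1.0]] 368.8846479803968 [-0.04515453  0.          0.          0.          0.        ]
wrist [[0.384, -0.874, -0.299, 0.171], [0.923, 0.363, 0.124, 0.632], [-0.0, -0.324, 0.946, 0.373], [0.0, 0.0, 0.0, 1.0]] 334.8677532854336 [-0.06216839  0.          0.          0.          0.        ]
{'t': 0.15, 'q': array([ 1.12940727e+00,  4.80693673e-01,  1.59668491e+00, -2.06004979e-05,
        1.06509080e+00, -4.66115144e-02]), 'joint_velocities': array([-1.27439829e-03, -1.74041377e-03, -2.55450229e-03,  1.14209058e-03,
       -6.48348568e-04,  3.01175193e-05]), 'tau': array([ 6.47412417e-04, -9.51151013e+01, -4.30454457e+01, -7.91395996e-05,
        8.29001045e-03, -3.97498908e-06]), 'ee_pos': array([0.24985387, 0.59972595, 0.20033249]), 'orientation': array([-3.14071604e+00, -2.28570138e-05,  2.74682509e+00]), 'wrist_force': array([-0.0819343 ,  0.45879521,  0.29730026]), 'moment': array([-0.07014629,  0.0261783 , -0.02110927]), 'grip_force': 0.0, 'grip_width': 0.9966757978636427} 0.008
```

View pics/top0.png

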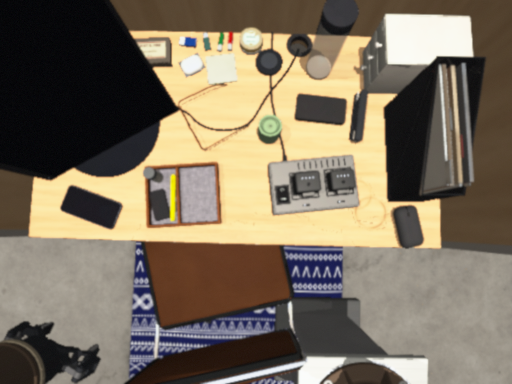

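View pics/scene0.png

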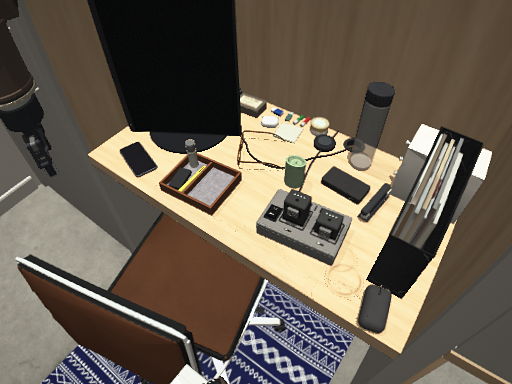

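The top view shows the charger at about (313,185) and the tray at (183,194), with its empty compartment on the right at (200,194). The left pack, at (305,182), looks taller in the scene view, so it is the one next to the rocker at (283,193).

```bash
python3 - <<'E'
from h import *
a=load('top0')['frame'][145:235,135:365]; b=load('scene0')['frame'][170:270,245:365]
a=cv2.resize(a,None,fx=3.4,fy=3.4,interpolation=cv2.INTER_CUBIC)
b=cv2.resize(b,None,fx=2.8,fy=2.8,interpolation=cv2.INTER_CUBIC)
o=np.zeros((a.shape[0]+b.shape[0],a.shape[1],3),np.uint8);o[:a.shape[0]]=a;o[a.shape[0]:,:b.shape[1]]=b
print(o.shape);cv2.imwrite('pics/c1.png',o)
E
```

```text
(586, 782, 3)
```

View pics/c1.png

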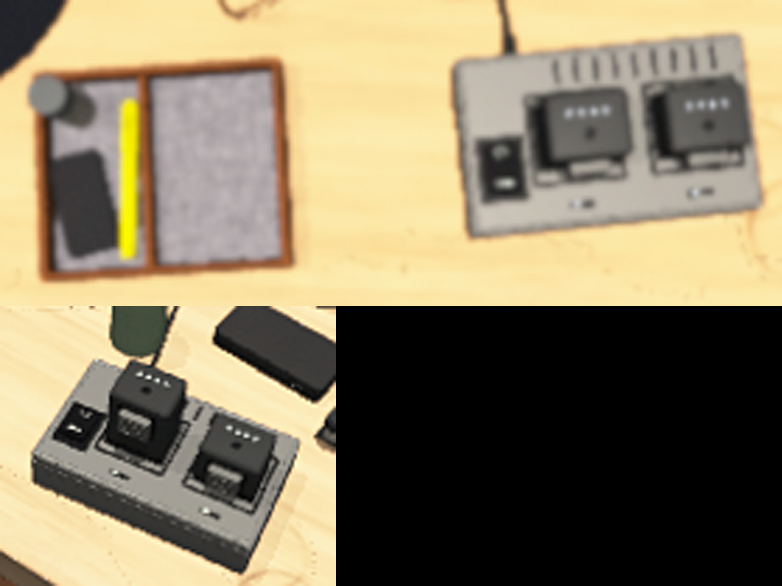

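The crop confirms that the taller pack is in the +y bay, at crop (585,125), with the rocker at (503,168). The deck corners are clear. Next I'll measure the deck and the tray.

```bash
cat >> h.py <<'E'
def fit(pts,dx,dy):
    r=cv2.minAreaRect(np.array(pts)[:,:2].astype(np.float32)*1000); return r
E
python3 - <<'E'
from h import *
s=load('top0'); f=s['frame']; hsv=cv2.cvtColor(f,cv2.COLOR_BGR2HSV)
m=((hsv[...,1]<75)).astype(np.uint8)*255
w=np.zeros_like(m); w[150:220,262:365]=m[150:220,262:365]
w=cv2.morphologyEx(w,cv2.MORPH_OPEN,np.ones((5,5)))
c=max(cv2.findContours(w,0,2)[0],key=cv2.contourArea)
P=np.array([onz(s,*p[0],.048) for p in c])
r=cv2.minAreaRect((P[:,:2]*1000).astype(np.float32)); print('charger',r,cv2.boxPoints(r).tolist(),cv2.boundingRect(c))
# hand corners from crop
def crop(u,v): return ((u+.5)/3.4-.5+135,(v+.5)/3.4-.5+145)
C=np.array([onz(s,*crop(*p),.048) for p in [(455,62),(742,36),(762,206),(470,236)]])
print('hand deck',C.round(4).tolist(),C.mean(0),np.linalg.norm(C-np.roll(C,-1,0),axis=1))
d=(C[0]-C[1]+C[3]-C[2]); yaw=np.arctan2(-d[0],d[1]); print('yaw',yaw)
T=np.array([onz(s,*crop(*p),.034) for p in [(33,75),(283,60),(293,265),(43,280)]])
print('hand tray',T.round(4).tolist(),T.mean(0),np.linalg.norm(T-np.roll(T,-1,0),axis=1))
d=(T[0]-T[1]+T[3]-T[2]); print('yaw',np.arctan2(-d[0],d[1]))
print('long top', onz(s,*crop(590,122),.118),'short top',onz(s,*crop(708,118),.094),'rocker',onz(s,*crop(502,170),.052))
# brown frame mask tray
m=((hsv[...,0]<14)&(hsv[...,1]>110)&(hsv[...,2]<190)).astype(np.uint8)*255
w=np.zeros_like(m); w[155:232,138:228]=m[155:232,138:228]
c=np.vstack([k for k in cv2.findContours(w,0,2)[0] if cv2.contourArea(k)>20])
P=np.array([onz(s,*p[0],.034) for p in c]);print('tray',cv2.minAreaRect((P[:,:2]*1000).astype(np.float32)))
E
```

```text
charger ((566.6153564453125, 137.6597137451172), (126.78414916992188, 207.4073944091797), 7.269535064697266) [[490.6104736328125, 232.50836181640625], [516.855224609375, 26.768150329589844], [642.6202392578125, 42.811065673828125], [616.37548828125, 248.55126953125]] (269, 155, 90, 60)
hand deck [[0.6153, 0.2461, 0.048], [0.6399, 0.0415, 0.048], [0.5187, 0.0276, 0.048], [0.4923, 0.2327, 0.048]] [0.56654836 0.13699016 0.048     ] [0.20602878 0.12199183 0.20686942 0.12379897]
yaw 0.12378565731802033
hand tray [[0.6003, 0.5506, 0.034], [0.616, 0.3698, 0.034], [0.4688, 0.3572, 0.034], [0.4531, 0.5349, 0.034]] [0.53457582 0.45312458 0.034     ] [0.18148841 0.14768384 0.17838108 0.14806664]
yaw 0.08728426937311702
long top [0.56566921 0.15959535 0.118     ] short top [0.57374317 0.07682532 0.094     ] rocker [0.5388706  0.21154121 0.052     ]
tray ((534.6729125976562, 453.82183837890625), (149.08897399902344, 178.02491760253906), 5.209297180175781)
```

```bash
python3 -m jog '[{"fingers":-1,"translation":[0.138,-0.194,-0.03],"twist":[0,0,0.523]},{"fingers":-1,"translation":[0.138,-0.194,-0.03],"twist":[0,0,0.523]},{"fingers":-1,"translation":[0.138,-0.194,-0.03],"twist":[0,0,0.523]},{"fingers":-1,"translation":[0.138,-0.194,-0.03],"twist":[0,0,0.523]},{"fingers":-1,"translation":[0.138,-0.194,-0.03],"twist":[0,0,0.523]}]' 40
```

```text
t: 0.65
ee_pos: [0.3886, 0.4043, 0.1705]
orientation: [-3.142, 0.0, -3.009]
wrist_force: [0.1, 0.1, -0.0]
grip_width: 0.143
grip_force: 0.0
```

```bash
python3 -m jog '[{"fingers":-1,"translation":[0.137,-0.193,0],"twist":[0,0,0]},{"fingers":-1,"translation":[0.137,-0.193,0],"twist":[0,0,0]},{"fingers":-1,"translation":[0.137,-0.193,0],"twist":[0,0,0]},{"fingers":-1,"translation":[0.137,-0.193,0],"twist":[0,0,0]},{"fingers":-1,"translation":[0.137,-0.193,0],"twist":[0,0,0]}]' && python3 -c "
from h import *
snap('wrist','w1')"
```

```text
t: 1.15
ee_pos: [0.5263, 0.2104, 0.1707]
orientation: [-3.141, 0.0, -3.014]
wrist_force: [0.9, 1.1, 0.5]
grip_width: -0.001
grip_force: 0.0
```

View pics/w1.png

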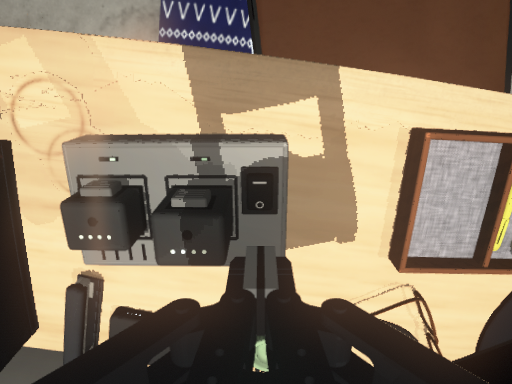

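The wrist view shows the rocker at (261,191), with its front end up at about row 168. The long pack's top spans roughly (155–228, 205–265), and the short pack is at (103,220).

```bash
python3 - <<'E'
from h import *
s=load('w1')
for n,p,z in [('rocker c',(261,191),.0545),('rock front',(261,168),.058),('rock back',(260,213),.052),('deck FR',(287,135),.048),('deck FL',(66,143),.048),('deck BR',(287,264),.048),('long c?',(191,236),.118)]:
    print(n,onz(s,*p,z).round(4))
c=np.array([.5665,.1373]);y=.126;R=np.array([[np.cos(y),-np.sin(y)],[np.sin(y),np.cos(y)]])
for n,l,z in [('rocker_end',(-30,78),.057),('button',(-31,24),.094),('long top FL',(-23,52),.118),('FR',(-23,-4),.118),('BL',(23,52),.118),('BR',(23,-4),.118)]:
    X=np.r_[c+R@np.array(l)/1000,z]; print(n,X.round(4),proj(s,X).round(0))
f=s['frame'][190:275,140:300]; cv2.imwrite('pics/c2.png',cv2.resize(np.clip(f*2.0,0,255).astype(np.uint8),None,fx=5,fy=5,interpolation=cv2.INTER_CUBIC))
E
```

```text
rocker c [0.5367 0.213  0.0545]
rock front [0.5144 0.2101 0.058 ]
rock back [0.5592 0.2149 0.052 ]
deck FR [0.4843 0.2293 0.048 ]
deck FL [0.5158 0.0322 0.048 ]
deck BR [0.6123 0.2492 0.048 ]
long c? [0.5575 0.1628 0.118 ]
rocker_end [0.5269 0.2109 0.057 ] [260. 181.]
button [0.5327 0.1572 0.094 ] [192. 194.]
long top FL [0.5371 0.186  0.118 ] [224. 215.]
FR [0.5442 0.1304 0.118 ] [148. 214.]
BL [0.5828 0.1918 0.118 ] [226. 270.]
BR [0.5898 0.1362 0.118 ] [155. 269.]
```

View pics/c2.png

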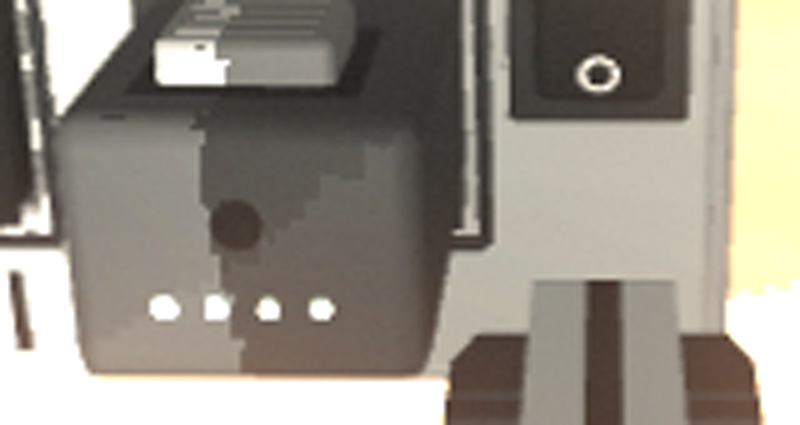

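```bash
python3 -m jog '[{"fingers":-1,"translation":[-0.007,0,-0.05],"twist":[0,0,0]},{"fingers":-1,"translation":[-0.007,0,-0.1],"twist":[0,0,0]},{"fingers":-1,"translation":[-0.007,0,-0.115],"twist":[0,0,0]},{"fingers":-1,"translation":[-0.007,0,-0.122],"twist":[0,0,0]},{"fingers":-1,"translation":[-0.007,0,-0.125],"twist":[0,0,0]}]'; python3 -m jog '[{"fingers":-1,"translation":[0,0,-0.001],"twist":[0,0,0]},{"fingers":-1,"translation":[0,0,-0.001],"twist":[0,0,0]}]'
```

```text
t: 1.7
ee_pos: [0.5179, 0.2131, 0.0455]
orientation: [-3.141, -0.001, -3.013]
wrist_force: [-1.1, -0.3, 0.7]
grip_width: 0.004
grip_force: 0.0
t: 1.9
ee_pos: [0.5188, 0.2134, 0.0458]
orientation: [3.141, 0.002, -3.013]
wrist_force: [-1.2, 1.2, 0.6]
grip_width: 0.004
grip_force: 0.0
```

```bash
python3 -m jog '[{"fingers":-1,"translation":[0,0,-0.001],"twist":[0,0,0]},{"fingers":-1,"translation":[0,0,-0.002],"twist":[0,0,0]},{"fingers":-1,"translation":[0,0,-0.002],"twist":[0,0,0]}]'
```

```text
t: 2.2
ee_pos: [0.5181, 0.2131, 0.0431]
orientation: [3.142, 0.0, -3.013]
wrist_force: [-0.2, -0.1, 0.1]
grip_width: -0.001
grip_force: 0.0
```

```bash
python3 -m jog '[{"fingers":-1,"translation":[0,0,-0.001],"twist":[0,0,0]},{"fingers":-1,"translation":[0,0,-0.001],"twist":[0,0,0]}]'
```

```text
t: 2.4
ee_pos: [0.518, 0.213, 0.0418]
orientation: [-3.142, -0.0, -3.013]
wrist_force: [0.6, -0.2, 0.5]
grip_width: -0.001
grip_force: 0.0
```

```bash
python3 - <<'E'
from h import *
a=snap('wrist','w2')['frame'];b=snap('scene','s2')['frame'][170:270,245:365]
b=cv2.resize(b,None,fx=3,fy=3,interpolation=cv2.INTER_CUBIC)
a=np.clip(a[80:380,100:420]*1.5,0,255).astype(np.uint8)
cv2.imwrite('pics/c3.png',np.hstack([a,b]))
E
```

```text
(no output)
```

View pics/c3.png

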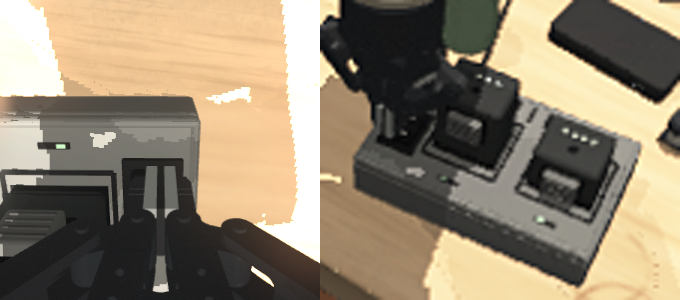

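The fingertips are on the front half of the rocker, at crop (158,168). I'll press a little further, then lift and check.

```bash
python3 -m jog '[{"fingers":-1,"translation":[0,0,-0.001],"twist":[0,0,0]},{"fingers":-1,"translation":[0,0,-0.001],"twist":[0,0,0]}]';python3 -m jog '[{"fingers":-1,"translation":[0,0,-0.001],"twist":[0,0,0]},{"fingers":-1,"translation":[0,0,-0.001],"twist":[0,0,0]}]'
```

```text
t: 2.7
ee_pos: [0.5179, 0.213, 0.0407]
orientation: [-3.142, -0.0, -3.013]
wrist_force: [1.2, 0.1, -0.1]
grip_width: -0.002
grip_force: 0.0
t: 2.9
ee_pos: [0.5179, 0.213, 0.0396]
orientation: [-3.142, -0.0, -3.013]
wrist_force: [0.4, -0.2, 0.3]
grip_width: -0.001
grip_force: 0.0
```

```bash
python3 -m jog '[{"fingers":-1,"translation":[0,0,0.02],"twist":[0,0,0]},{"fingers":-1,"translation":[0,0,0.02],"twist":[0,0,0]}]'; python3 - <<'E'
from h import *
a=snap('wrist','w3')['frame'];o=load('w1')['frame']
a=np.clip(a[120:320,180:360]*1.5,0,255).astype(np.uint8)
o=np.clip(o[150:230,225:305]*1.5,0,255).astype(np.uint8)
cv2.imwrite('pics/c4.png',np.hstack([cv2.resize(a,(360,400)),cv2.resize(o,(400,400),interpolation=cv2.INTER_CUBIC)]))
E
```

```text
t: 3.1
ee_pos: [0.5191, 0.2134, 0.0614]
orientation: [3.141, 0.002, -3.013]
wrist_force: [0.2, -0.5, 0.1]
grip_width: 0.001
grip_force: 0.0
```

View pics/c4.png

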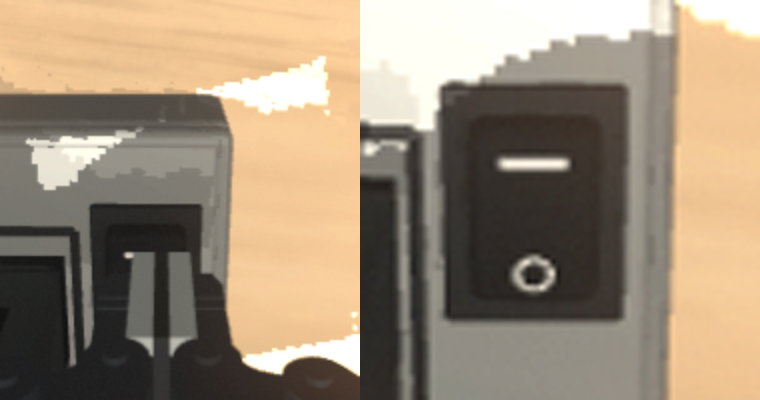

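```bash
python3 -m jog '[{"fingers":-1,"translation":[0,0,0.05],"twist":[0,0,0]},{"fingers":-1,"translation":[0.007,0,0.11],"twist":[0,0,0]},{"fingers":-1,"translation":[0.007,0,0.11],"twist":[0,0,0]},{"fingers":-1,"translation":[0.007,0,0.11],"twist":[0,0,0]}]'; python3 - <<'E'
from h import *
a=snap('wrist','w4')['frame'];o=load('w1')['frame']
f=lambda a:cv2.resize(np.clip(a[150:230,225:305]*1.5,0,255).astype(np.uint8),(400,400),interpolation=cv2.INTER_CUBIC)
cv2.imwrite('pics/c5.png',np.hstack([f(a),f(o)]))
E
```

```text
t: 3.55
ee_pos: [0.5263, 0.2134, 0.1714]
orientation: [3.141, 0.004, -3.013]
wrist_force: [0.6, 0.5, -1.0]
grip_width: -0.001
grip_force: 0.0
```

View pics/c5.png

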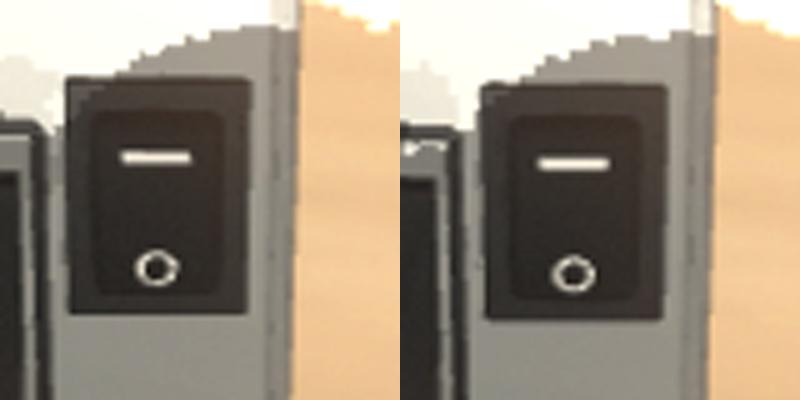

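The rocker looks unchanged between the two views, so the tips never reached it. I'll work out the true tip height from the wrist view.

```bash
python3 - <<'E'
from h import *
s=load('w4'); f=s['frame']
print(cv2.cvtColor(f,6)[225:270:3,250:275:6].tolist())
t=np.array([.5263,.2134,.1714]);tx=np.array([np.cos(-3.013),np.sin(-3.013),0])
for off in(.011,0.,-.011):
    for dz in(-.008,0,.01): print(off,dz,proj(s,t+tx*off+[0,0,dz]).round(1))
E
```

```text
[[94, 96, 96, 96, 97], [94, 94, 95, 96, 97], [94, 94, 94, 96, 95], [93, 94, 95, 95, 96], [93, 94, 95, 95, 96], [92, 93, 94, 95, 96], [93, 93, 94, 94, 95], [71, 67, 32, 73, 78], [75, 69, 32, 75, 79], [74, 69, 32, 75, 78], [74, 68, 33, 75, 77], [75, 68, 34, 76, 77], [74, 68, 33, 76, 77], [74, 68, 33, 76, 77], [75, 67, 33, 76, 77]]
0.011 -0.008 [259.5 214.1]
0.011 0 [259.5 219.6]
0.011 0.01 [259.4 227.1]
0.0 -0.008 [259.5 231.3]
0.0 0 [259.5 237.3]
0.0 0.01 [259.5 245.6]
-0.011 -0.008 [259.5 247.8]
-0.011 0 [259.5 254.4]
-0.011 0.01 [259.5 263.3]
```

```bash
python3 - <<'E'
from h import *
s=load('s2');t=np.array([.518,.213,.0418]);tx=np.array([np.cos(-3.013),np.sin(-3.013),0])
for off in(.011,0,-.011):
    for dz in(-.008,.01,.03):
        p=proj(s,t+tx*off+[0,0,dz]);print(off,dz,p.round(1),((p-[245,170])*6).round())
a=s['frame'][195:240,250:310];a=np.clip(a.astype(int)*2,0,255).astype(np.uint8)
w=load('w0') if 0 else load('wrist0')['frame'][150:384,80:440]
w=np.clip(w.astype(int)*2,0,255).astype(np.uint8)
a=cv2.resize(a,None,fx=7,fy=7,interpolation=cv2.INTER_CUBIC)
w=cv2.copyMakeBorder(w,0,max(0,a.shape[0]-w.shape[0]),0,0,0)
print(a.shape,w.shape);cv2.imwrite('pics/c6.png',np.hstack([a,w]))
E
```

```text
0.011 -0.008 [266.1 224.8] [126. 329.]
0.011 0.01 [266.2 220.6] [127. 304.]
0.011 0.03 [266.3 215.7] [128. 274.]
0 -0.008 [268.1 221.7] [139. 310.]
0 0.01 [268.2 217.4] [139. 284.]
0 0.03 [268.4 212.5] [140. 255.]
-0.011 -0.008 [270.1 218.5] [151. 291.]
-0.011 0.01 [270.2 214.2] [151. 265.]
-0.011 0.03 [270.4 209.3] [152. 236.]
(315, 420, 3) (315, 360, 3)
```

View pics/c6.png

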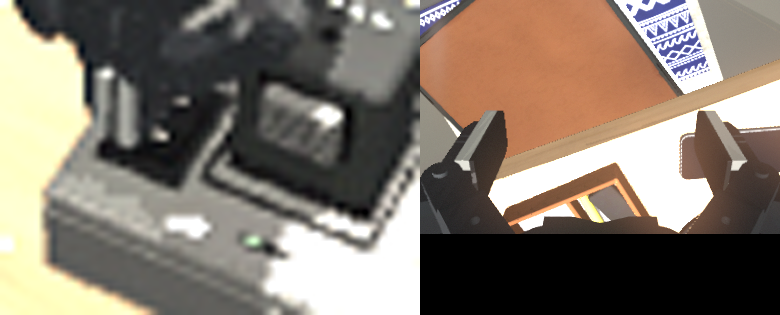

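Both views agree: the closed tips sit about 30 mm above the reported TCP, with no sideways error. That means env.tip_reach doesn't match what I see. I'll press again with that offset, in small steps and watching the force.

```bash
python3 -m jog '[{"fingers":-1,"translation":[-0.006,-0.002,-0.05],"twist":[0,0,0]},{"fingers":-1,"translation":[-0.006,-0.002,-0.1],"twist":[0,0,0]},{"fingers":-1,"translation":[-0.006,-0.002,-0.132],"twist":[0,0,0]},{"fingers":-1,"translation":[-0.006,-0.002,-0.135],"twist":[0,0,0]},{"fingers":-1,"translation":[-0.006,-0.002,-0.138],"twist":[0,0,0]}]'; for i in 1 2; do python3 -m jog '[{"fingers":-1,"translation":[0,0,-0.001],"twist":[0,0,0]},{"fingers":-1,"translation":[0,0,-0.002],"twist":[0,0,0]}]'; done; python3 -c "
from h import *
print(env.tip_reach)"
```

```text
t: 4.1
ee_pos: [0.5179, 0.2106, 0.0307]
orientation: [-3.141, -0.003, -3.013]
wrist_force: [-0.2, -0.3, 0.8]
grip_width: -0.0
grip_force: 0.0
t: 4.3
ee_pos: [0.52, 0.2114, 0.0311]
orientation: [3.141, 0.002, -3.013]
wrist_force: [0.4, 0.4, -0.0]
grip_width: -0.003
grip_force: 0.0
t: 4.5
ee_pos: [0.5196, 0.2112, 0.0287]
orientation: [3.141, 0.002, -3.013]
wrist_force: [0.1, 0.8, 3.0]
grip_width: 0.002
grip_force: 1.3
0.008
```

Contact came at TCP z 0.0287 with 3 N, which confirms the offset at about +29 mm. I'll keep pressing.

```bash
for i in 1 2 ; do python3 -m jog '[{"fingers":-1,"translation":[0,0,-0.001],"twist":[0,0,0]},{"fingers":-1,"translation":[0,0,-0.002],"twist":[0,0,0]},{"fingers":-1,"translation":[0,0,-0.002],"twist":[0,0,0]}]' | egrep 'ee_pos|wrist'; done
```

```text
ee_pos: [0.5188, 0.211, 0.0258]
wrist_force: [-2.5, 0.3, 2.2]
ee_pos: [0.5187, 0.2109, 0.0236]
wrist_force: [-1.7, -0.3, 0.8]
```

```bash
python3 -m jog '[{"fingers":-1,"translation":[0,0,-0.001],"twist":[0,0,0]},{"fingers":-1,"translation":[0,0,-0.001],"twist":[0,0,0]}]' | egrep 'ee_pos|wrist'
```

```text
ee_pos: [0.5189, 0.211, 0.0231]
wrist_force: [-6.0, -0.9, 11.2]
```

```bash
python3 -m jog '[{"fingers":-1,"translation":[0,0,0.03],"twist":[0,0,0]},{"fingers":-1,"translation":[0,0,0.08],"twist":[0,0,0]},{"fingers":-1,"translation":[0.006,0.002,0.148],"twist":[0,0,0]},{"fingers":-1,"translation":[0.006,0.002,0.148],"twist":[0,0,0]},{"fingers":-1,"translation":[0.006,0.002,0.148],"twist":[0,0,0]}]'; python3 - <<'E'
from h import *
snap('wrist','w5')
for t in('w4','w5'):
    s=load(t); g=cv2.cvtColor(s['frame'],6)[162:215,243:273]
    n,l,st,c=cv2.connectedComponentsWithStats((g>90).astype(np.uint8))
    print(t,[(st[i][4],(c[i]+[243,162]).round(1).tolist()) for i in range(1,n) if st[i][4]>3])
t=np.array([.5384,.2124]);
for a in(.2,0,-.2):
  for z0 in(.0545,.052):
    for d in(12,-12):
      x=np.r_[t-[np.cos(.126)*d*1e-3,np.sin(.126)*d*1e-3],z0+d*1e-3*np.sin(a)];print(a,z0,d,proj(load('w5'),x).round(1))
E
```

```text
t: 5.8
ee_pos: [0.5276, 0.2138, 0.1742]
orientation: [3.14, 0.007, -3.013]
wrist_force: [0.6, 0.4, -0.6]
grip_width: -0.002
grip_force: 0.0
w4 [(np.int32(95), [256.8, 163.1]), (np.int32(39), [255.7, 181.0]), (np.int32(22), [255.6, 203.1]), (np.int32(60), [257.5, 213.5])]
w5 [(np.int32(14), [249.5, 162.0]), (np.int32(12), [266.5, 162.0]), (np.int32(41), [255.7, 175.0]), (np.int32(33), [255.7, 200.3]), (np.int32(120), [257.5, 212.5])]
0.2 0.0545 12 [256.4 177.1]
0.2 0.0545 -12 [256.5 200.3]
0.2 0.052 12 [256.4 176.3]
0.2 0.052 -12 [256.5 199.4]
0 0.0545 12 [256.4 176.4]
0 0.0545 -12 [256.5 201.2]
0 0.052 12 [256.5 175.6]
0 0.052 -12 [256.5 200.2]
-0.2 0.0545 12 [256.5 175.6]
-0.2 0.0545 -12 [256.4 202.1]
-0.2 0.052 12 [256.5 174.9]
-0.2 0.052 -12 [256.5 201.1]
```

The marks moved 3.2 px apart. A full 0.4 rad throw predicts 3.3 px, so the rocker is off. Next I turn the tool over the pack and open the fingers.

```bash
python3 -m jog '[{"fingers":1,"translation":[0.02,-0.03,0.01],"twist":[0,0,-0.75]},{"fingers":1,"translation":[0.02,-0.03,0.01],"twist":[0,0,-0.75]},{"fingers":1,"translation":[0.02,-0.03,0.01],"twist":[0,0,-0.75]},{"fingers":1,"translation":[0.02,-0.03,0.01],"twist":[0,0,-0.75]},{"fingers":1,"translation":[0.02,-0.03,0.01],"twist":[0,0,-0.75]}]' >/dev/null; python3 -m jog '[{"fingers":1,"translation":[0.0175,-0.022,0],"twist":[0,0,-0.823]},{"fingers":1,"translation":[0.0175,-0.022,0],"twist":[0,0,-0.823]},{"fingers":1,"translation":[0.0175,-0.022,0],"twist":[0,0,-0.823]},{"fingers":1,"translation":[0.0175,-0.022,0],"twist":[0,0,-0.823]},{"fingers":1,"translation":[0.0175,-0.022,0],"twist":[0,0,-0.823]}]'; python3 -m jog '[{"fingers":1,"translation":[0,0,0],"twist":[0,0,-0.09]},{"fingers":1,"translation":[0,0,0],"twist":[0,0,-0.09]}]';python3 - <<'E'
from h import *
s=snap('wrist','w6')
c=np.array([.5665,.1373]);y=.126;R=np.array([[np.cos(y),-np.sin(y)],[np.sin(y),np.cos(y)]])
for n,l,z in [('btn',(-31,24),.094),('top F+',(-23,52),.118),('F-',(-23,-4),.118),('B+',(23,52),.118),('B-',(23,-4),.118)]:
    print(n,proj(s,np.r_[c+R@np.array(l)/1000,z]).round(0))
cv2.imwrite('pics/w6v.png',np.clip(s['frame'].astype(int)*2,0,255).astype(np.uint8))
E
```

```text
t: 6.85
ee_pos: [0.5617, 0.1607, 0.1789]
orientation: [-3.139, 0.0, 1.763]
wrist_force: [-0.1, 0.8, -0.8]
grip_width: 0.999
grip_force: 0.0
t: 7.05
ee_pos: [0.5618, 0.1608, 0.1791]
orientation: [-3.139, 0.0, 1.678]
wrist_force: [-0.3, -1.7, -0.5]
grip_width: 1.001
grip_force: 0.0
btn [226. 190.]
top F+ [232. 163.]
F- [235. 234.]
B+ [296. 162.]
B- [295. 233.]
```

View pics/w6v.png

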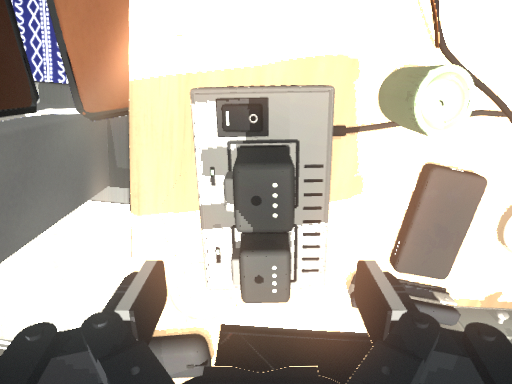

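The long pack's top spans about (236–295, 163–232), within 1.5 px of the prediction. The open tips are at columns 165 and 357, which gives a centre of 261.

```bash
python3 - <<'E'
from h import *
s=load('w6');y=1.678;t=np.array([.5618,.1608,.1791]);tx=np.array([np.cos(y),np.sin(y),0]);ty=np.array([np.sin(y),-np.cos(y),0])
for dz in(.040,.045,.05):
    print(dz,[proj(s,t+tx*.011+ty*k+[0,0,dz]).round(1).tolist() for k in(-.0425,.0425)])
g=cv2.cvtColor(s['frame'],6).astype(int)
print(onz(s,236,200,.118),onz(s,295,200,.118),onz(s,265.5,163,.118),onz(s,265.5,232,.118))
for r in(180,195,210,222): print(r,g[r,222:305].tolist())
E
```

```text
0.04 [[168.5, 252.3], [358.2, 252.6]]
0.045 [[165.5, 257.9], [361.3, 258.2]]
0.05 [[162.4, 263.8], [364.6, 264.1]]
[0.5423992  0.15827327 0.118     ] [0.585926   0.16302127 0.118     ] [0.56099176 0.18858195 0.118     ] [0.5671088  0.13470936 0.118     ]
180 [178, 160, 68, 75, 80, 81, 81, 81, 81, 82, 74, 32, 37, 41, 43, 46, 46, 49, 48, 48, 48, 48, 48, 48, 48, 47, 47, 47, 47, 46, 47, 47, 48, 47, 47, 47, 47, 47, 47, 47, 47, 47, 47, 48, 48, 48, 47, 47, 46, 46, 47, 47, 48, 46, 47, 48, 48, 48, 47, 49, 47, 48, 48, 48, 48, 48, 49, 47, 46, 43, 40, 36, 41, 50, 29, 31, 61, 96, 95, 96, 96, 84, 41]
195 [175, 159, 82, 69, 77, 82, 81, 82, 81, 82, 75, 46, 36, 40, 42, 44, 47, 46, 47, 46, 46, 46, 47, 46, 46, 46, 45, 44, 45, 44, 45, 45, 43, 39, 41, 41, 45, 45, 45, 44, 45, 45, 45, 45, 45, 45, 45, 44, 45, 46, 105, 182, 183, 184, 174, 129, 45, 46, 46, 45, 46, 46, 46, 48, 47, 47, 48, 47, 47, 44, 41, 37, 35, 36, 32, 35, 64, 96, 96, 96, 95, 82, 32]
210 [96, 95, 96, 97, 112, 135, 141, 140, 141, 141, 140, 126, 51, 49, 63, 71, 69, 46, 46, 46, 46, 45, 46, 45, 47, 46, 45, 45, 45, 45, 43, 43, 44, 44, 45, 45, 45, 45, 44, 43, 45, 44, 44, 44, 44, 44, 44, 44, 43, 45, 44, 43, 44, 45, 44, 44, 45, 44, 45, 46, 45, 46, 45, 45, 46, 46, 46, 46, 45, 45, 41, 38, 59, 95, 94, 94, 94, 95, 96, 95, 94, 93, 94]
222 [95, 95, 95, 94, 95, 94, 94, 94, 94, 94, 93, 93, 85, 52, 59, 69, 71, 74, 78, 80, 79, 79, 79, 78, 78, 72, 45, 45, 46, 45, 45, 45, 44, 44, 44, 44, 44, 44, 44, 44, 45, 43, 43, 43, 43, 43, 43, 43, 43, 43, 44, 44, 43, 44, 44, 43, 43, 45, 43, 44, 44, 45, 45, 45, 45, 45, 46, 45, 45, 45, 43, 47, 73, 93, 94, 94, 94, 94, 94, 94, 83, 43, 35]
```

```bash
python3 -m jog '[{"fingers":1,"translation":[0,0,-0.04],"twist":[0,0,0.019]},{"fingers":1,"translation":[0,0,-0.08],"twist":[0,0,0.019]},{"fingers":1,"translation":[0,0,-0.115],"twist":[0,0,0.019]},{"fingers":1,"translation":[0,0,-0.14],"twist":[0,0,0.019]},{"fingers":1,"translation":[0,0,-0.14],"twist":[0,0,0.019]}]'; python3 -m jog '[{"fingers":0.7,"translation":[0,0,0],"twist":[0,0,0]},{"fingers":0.45,"translation":[0,0,0],"twist":[0,0,0]},{"fingers":0.45,"translation":[0,0,0],"twist":[0,0,0]}]' 40
```

```text
t: 7.6
ee_pos: [0.5597, 0.1603, 0.0371]
orientation: [-3.135, 0.001, 1.702]
wrist_force: [0.1, -0.1, 0.3]
grip_width: 1.001
grip_force: 0.0
t: 7.9
ee_pos: [0.5635, 0.1613, 0.0423]
orientation: [3.139, -0.0, 1.699]
wrist_force: [-0.2, 0.1, 0.1]
grip_width: 0.728
grip_force: 0.0
```

```bash
python3 -m jog '[{"fingers":0.45,"translation":[0,0,-0.004],"twist":[0,0,0]},{"fingers":0.45,"translation":[0,0,-0.004],"twist":[0,0,0]},{"fingers":0.3,"translation":[0,0,-0.004],"twist":[0,0,0]},{"fingers":0.2,"translation":[0,0,-0.004],"twist":[0,0,0]},{"fingers":0.1,"translation":[0,0,-0.004],"twist":[0,0,0]}]' 40;  python3 -m jog '[{"fingers":-0.2,"translation":[0,0,0],"twist":[0,0,0]},{"fingers":-0.2,"translation":[0,0,0],"twist":[0,0,0]},{"fingers":-0.2,"translation":[0,0,0],"twist":[0,0,0]},{"fingers":-0.2,"translation":[0,0,0],"twist":[0,0,0]}]'
```

```text
t: 8.4
ee_pos: [0.5633, 0.1611, 0.0372]
orientation: [3.14, -0.0, 1.699]
wrist_force: [1.4, 0.3, 3.9]
grip_width: 0.545
grip_force: 9.0
t: 8.8
ee_pos: [0.5636, 0.1612, 0.0376]
orientation: [3.14, -0.0, 1.699]
wrist_force: [0.5, -0.7, 11.0]
grip_width: 0.535
grip_force: 40.2
```

The width of 45.5 mm doesn't tell me whether the fingers are on the button or the bare head. I'll test it by easing to about 52 mm and looking for the spring force.

```bash
python3 -m jog '[{"fingers":0.22,"translation":[0,0,0],"twist":[0,0,0]},{"fingers":0.22,"translation":[0,0,0],"twist":[0,0,0]},{"fingers":0.22,"translation":[0,0,0],"twist":[0,0,0]}]' | egrep 'wrist|grip'; python3 -m jog '[{"fingers":0.15,"translation":[0,0,0],"twist":[0,0,0]},{"fingers":0.15,"translation":[0,0,0],"twist":[0,0,0]}]'| egrep 'wrist|grip'
```

```text
wrist_force: [-0.1, 0.3, -4.7]
grip_width: 0.611
grip_force: 4.6
wrist_force: [2.5, 1.0, -2.1]
grip_width: 0.576
grip_force: 7.5
```

The spring force is there (4.6 N at 52 mm, 7.5 N at 49 mm), so the finger is on the button. I'll close fully and lift.

```bash
python3 -m jog '[{"fingers":-0.2,"translation":[0,0,0],"twist":[0,0,0]},{"fingers":-0.2,"translation":[0,0,0],"twist":[0,0,0]},{"fingers":-0.2,"translation":[0,0,0],"twist":[0,0,0]},{"fingers":-0.2,"translation":[0,0,0.001],"twist":[0,0,0]},{"fingers":-0.2,"translation":[0,0,0.001],"twist":[0,0,0]}]' 50; python3 -m jog '[{"fingers":-0.2,"translation":[0,0,0.001],"twist":[0,0,0]},{"fingers":-0.2,"translation":[0,0,0.002],"twist":[0,0,0]},{"fingers":-0.2,"translation":[0,0,0.002],"twist":[0,0,0]}]'
```

```text
t: 9.8
ee_pos: [0.5627, 0.161, 0.0379]
orientation: [3.141, -0.0, 1.699]
wrist_force: [3.0, -0.2, -2.4]
grip_width: 0.529
grip_force: 53.0
t: 10.1
ee_pos: [0.5627, 0.161, 0.0397]
orientation: [3.141, -0.0, 1.699]
wrist_force: [4.9, 0.6, -4.9]
grip_width: 0.532
grip_force: 52.8
```

Lifting force is about 5 N, roughly the pack's weight. Now a slow pull.

```bash
python3 -m jog '[{"fingers":-0.2,"translation":[0,0,0.004],"twist":[0,0,0]},{"fingers":-0.2,"translation":[0,0,0.008],"twist":[0,0,0]},{"fingers":-0.2,"translation":[0,0,0.012],"twist":[0,0,0]},{"fingers":-0.2,"translation":[0,0,0.016],"twist":[0,0,0]},{"fingers":-0.2,"translation":[0,0,0.020],"twist":[0,0,0]}]'; python3 -m jog '[{"fingers":-0.2,"translation":[0,0,0.008],"twist":[0,0,0]},{"fingers":-0.2,"translation":[0,0,0.016],"twist":[0,0,0]},{"fingers":-0.2,"translation":[0,0,0.03],"twist":[0,0,0]},{"fingers":-0.2,"translation":[0,0,0.05],"twist":[0,0,0]},{"fingers":-0.2,"translation":[0,0,0.07],"twist":[0,0,0]}]'; python3 - <<'E'
from h import *
s=snap('wrist','w7');t=snap('top','t7')
E
```

```text
t: 10.6
ee_pos: [0.5624, 0.161, 0.06]
orientation: [-3.141, 0.0, 1.699]
wrist_force: [4.5, 1.1, -6.7]
grip_width: 0.535
grip_force: 53.2
t: 11.1
ee_pos: [0.5617, 0.1609, 0.131]
orientation: [-3.14, 0.0, 1.699]
wrist_force: [-0.7, -0.2, -4.3]
grip_width: 0.532
grip_force: 53.3
```

Weight is still 4.3 N, so the pack is held. On to the tray.

```bash
python3 -m jog '[{"fingers":-0.2,"translation":[-0.002,0.02,0.005],"twist":[0,0,-0.035]},{"fingers":-0.2,"translation":[-0.005,0.055,0.005],"twist":[0,0,-0.035]},{"fingers":-0.2,"translation":[-0.009,0.095,0.005],"twist":[0,0,-0.035]},{"fingers":-0.2,"translation":[-0.013,0.135,0.005],"twist":[0,0,-0.035]},{"fingers":-0.2,"translation":[-0.017,0.175,0.005],"twist":[0,0,-0.035]}]' >/dev/null; python3 -m jog '[{"fingers":-0.2,"translation":[-0.004,0.04,0],"twist":[0,0,0]},{"fingers":-0.2,"translation":[-0.007,0.07,0],"twist":[0,0,0]},{"fingers":-0.2,"translation":[-0.0075,0.08,0],"twist":[0,0,0]},{"fingers":-0.2,"translation":[-0.0075,0.08,0],"twist":[0,0,0]},{"fingers":-0.2,"translation":[-0.0075,0.08,0],"twist":[0,0,0]}]'; python3 - <<'E'
from h import *
s=snap('top','t8'); w=snap('wrist','w8')
f=s['frame'];hsv=cv2.cvtColor(f,40)
m=((hsv[...,0]<14)&(hsv[...,1]>110)&(hsv[...,2]<190))
print(env.observe()['ee_pos'])
# tray -y wall edges / divider by wrist view
g=w['frame'];h=cv2.cvtColor(g,40)
m=((h[...,0]<14)&(h[...,1]>110)&(h[...,2]<190)).astype(np.uint8)*255
c=np.array([.5346,.4535]);y=.09;R=np.array([[np.cos(y),-np.sin(y)],[np.sin(y),np.cos(y)]])
for l in [(-76,-90),(76,-90),(-76,90),(76,90)]:
    p=proj(w,np.r_[c+R@np.array(l)/1000,.034]);print(l,p.round(1))
n,l,st,ce=cv2.connectedComponentsWithStats(m)
print([st[i].tolist() for i in range(1,n) if st[i][4]>200])
E
```

```text
t: 12.2
ee_pos: [0.5375, 0.4151, 0.1341]
orientation: [-3.14, 0.001, 1.664]
wrist_force: [-0.7, -0.1, -5.5]
grip_width: 0.533
grip_force: 53.2
[0.53795005 0.41466983 0.13450983]
(-76, -90) [178.2 237.7]
(76, -90) [345.9 238.2]
(-76, 90) [161.2  18.4]
(76, 90) [365.2  19.2]
[[17, 0, 122, 256, 20422], [162, 16, 201, 220, 9423], [384, 56, 128, 239, 2094], [0, 128, 45, 161, 3684]]
```

The tray outline matches the prediction within 2 px. Lowering.

```bash
python3 -m jog '[{"fingers":-0.2,"translation":[0,0,-0.03],"twist":[0,0,0]},{"fingers":-0.2,"translation":[0,0,-0.06],"twist":[0,0,0]},{"fingers":-0.2,"translation":[0,0,-0.085],"twist":[0,0,0]},{"fingers":-0.2,"translation":[0,0,-0.095],"twist":[0,0,0]},{"fingers":-0.2,"translation":[0,0,-0.1],"twist":[0,0,0]}]'; python3 -m jog '[{"fingers":-0.2,"translation":[0,0,-0.001],"twist":[0,0,0]},{"fingers":-0.2,"translation":[0,0,-0.003],"twist":[0,0,0]},{"fingers":-0.2,"translation":[0,0,-0.004],"twist":[0,0,0]},{"fingers":-0.2,"translation":[0,0,-0.004],"twist":[0,0,0]}]'
```

```text
t: 12.8
ee_pos: [0.5379, 0.415, 0.0341]
orientation: [-3.14, 0.001, 1.663]
wrist_force: [0.1, 0.5, -4.6]
grip_width: 0.534
grip_force: 53.3
t: 13.2
ee_pos: [0.5383, 0.4163, 0.0314]
orientation: [3.141, -0.0, 1.664]
wrist_force: [-0.4, -0.4, -4.4]
grip_width: 0.533
grip_force: 53.3
```

```bash
for i in 1 2; do python3 -m jog '[{"fingers":-0.2,"translation":[0,0,-0.001],"twist":[0,0,0]},{"fingers":-0.2,"translation":[0,0,-0.0015],"twist":[0,0,0]},{"fingers":-0.2,"translation":[0,0,-0.0015],"twist":[0,0,0]}]' | egrep 'ee_|wrist'; done
```

```text
ee_pos: [0.5379, 0.416, 0.0293]
wrist_force: [-0.7, 0.5, -3.4]
ee_pos: [0.5379, 0.416, 0.0278]
wrist_force: [0.4, 0.5, -3.8]
```

```bash
python3 -m jog '[{"fingers":-0.2,"translation":[0,0,-0.001],"twist":[0,0,0]},{"fingers":-0.2,"translation":[0,0,-0.001],"twist":[0,0,0]}]' | egrep 'ee_|wrist';  python3 -m jog '[{"fingers":-0.2,"translation":[0,0,-0.001],"twist":[0,0,0]},{"fingers":-0.2,"translation":[0,0,-0.001],"twist":[0,0,0]}]' | egrep 'ee_|wrist'
```

```text
ee_pos: [0.5381, 0.4161, 0.0277]
wrist_force: [-3.6, -2.9, 9.2]
ee_pos: [0.5382, 0.4161, 0.0276]
wrist_force: [-6.4, -6.2, 22.2]
```

The pack is on the floor. I'll ease off the load, open slowly and go straight up.

```bash
python3 -m jog '[{"fingers":-0.2,"translation":[0,0,0.002],"twist":[0,0,0]},{"fingers":0.1,"translation":[0,0,0.002],"twist":[0,0,0]},{"fingers":0.2,"translation":[0,0,0.002],"twist":[0,0,0]},{"fingers":0.35,"translation":[0,0,0.002],"twist":[0,0,0]},{"fingers":0.6,"translation":[0,0,0.002],"twist":[0,0,0]}]' 20; python3 -m jog '[{"fingers":1,"translation":[0,0,0],"twist":[0,0,0]},{"fingers":1,"translation":[0,0,0],"twist":[0,0,0]},{"fingers":1,"translation":[0,0,0],"twist":[0,0,0]},{"fingers":1,"translation":[0,0,0],"twist":[0,0,0]}]'
```

```text
t: 14.7
ee_pos: [0.5382, 0.4161, 0.0278]
orientation: [3.141, -0.0, 1.664]
wrist_force: [1.0, -0.4, 0.2]
grip_width: 0.795
grip_force: 0.0
t: 15.1
ee_pos: [0.538, 0.416, 0.0278]
orientation: [3.142, -0.0, 1.664]
wrist_force: [0.9, -0.5, -0.9]
grip_width: 1.0
grip_force: 0.0
```

```bash
python3 -m jog '[{"fingers":1,"translation":[0,0,0.03],"twist":[0,0,0]},{"fingers":1,"translation":[0,0,0.07],"twist":[0,0,0]},{"fingers":1,"translation":[0,0,0.11],"twist":[0,0,0]},{"fingers":1,"translation":[0,0,0.15],"twist":[0,0,0]},{"fingers":1,"translation":[0,0,0.15],"twist":[0,0,0]}]'; python3 -m jog '[{"fingers":1,"translation":[0,0,0],"twist":[0,0,0]},{"fingers":1,"translation":[0,0,0],"twist":[0,0,0]},{"fingers":1,"translation":[0,0,0],"twist":[0,0,0]}]'; python3 - <<'E'
from h import *
w=snap('wrist','w9');g=cv2.cvtColor(w['frame'],6)
p=[.538,.416];y=.09;R=np.array([[np.cos(y),-np.sin(y)],[np.sin(y),np.cos(y)]])
for l in [(-23,-28),(23,-28),(-23,28),(23,28)]:print(l,proj(w,np.r_[p+R@np.array(l)/1000,.108]).round(1))
m=(g<62).astype(np.uint8); m[:,:190]=0;m[:,340:]=0
m=cv2.morphologyEx(m,cv2.MORPH_OPEN,np.ones((5,5)))
n,l,st,c=cv2.connectedComponentsWithStats(m);print([st[i].tolist() for i in range(1,n) if st[i][4]>300])
k=[(int(x),int(v)) for v,x in zip(*np.where((g[150:240,230:310]>140)))]
n,l,st,c=cv2.connectedComponentsWithStats((g>140).astype(np.uint8)[140:250,225:310]);print([(st[i][4],onz(w,*(c[i]+[225,140]),.108).round(4).tolist()) for i in range(1,n) if 3<st[i][4]<60])
E
```

```text
t: 15.6
ee_pos: [0.5406, 0.4179, 0.1839]
orientation: [3.134, -0.004, 1.664]
wrist_force: [0.3, 0.7, -0.2]
grip_width: 0.998
grip_force: 0.0
t: 15.9
ee_pos: [0.5373, 0.4155, 0.1763]
orientation: [-3.14, 0.001, 1.664]
wrist_force: [-0.4, 0.3, -0.7]
grip_width: 1.0
grip_force: 0.0
(-23, -28) [233.8 229.1]
(23, -28) [292.1 229.4]
(-23, 28) [232.2 159.6]
(23, 28) [294.7 159.9]
[[252, 64, 31, 19, 332], [232, 120, 106, 107, 5501], [192, 201, 39, 11, 321], [224, 305, 70, 17, 943], [226, 335, 40, 27, 877], [190, 367, 145, 17, 1964]]
[(np.int32(13), [0.5483, 0.4282, 0.108]), (np.int32(16), [0.568, 0.4224, 0.108]), (np.int32(13), [0.5491, 0.4204, 0.108]), (np.int32(25), [0.5163, 0.408, 0.108]), (np.int32(14), [0.55, 0.4124, 0.108]), (np.int32(10), [0.5508, 0.4046, 0.108]), (np.int32(6), [0.5288, 0.3833, 0.108])]
```

The pack's four LEDs lie where an upright pack at (0.538, 0.416) would put them. One quick check that the short pack hasn't moved, then I'll hand in.

```bash
python3 - <<'E'
from h import *
a=load('top0')['frame'];b=snap('top','t9')['frame']
A=[cv2.cvtColor(x,6) for x in(a,b)]
T=A[0][165:195,326:358]; r=cv2.matchTemplate(A[1][155:205,316:368],T,5);print(cv2.minMaxLoc(r))
print(env.observe()['wrist_force'])
E
```

```text
(-0.1711604744195938, 0.9992531538009644, (3, 14), (10, 10))
[-0.40704476  0.07063527  0.81928329]
```

The short pack has not moved: zero pixel shift, match 0.999.

```bash
python3 -c "
from station import env
print(env.job_done())"
```

```text
the job is handed in; nothing more can be done
None
```

I switched the charger off, drew the long pack out with its release button held in, and set it upright in the tray's empty compartment; the short pack did not move, and the job is handed in at about 16 s, with no verdict returned.

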